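# Gauge the primed sleeves and sort them

### The job

Slide each of the primed sleeves standing on the bench down over the gauge pin to test how deep its bore is, without forcing it. A sleeve that goes right down onto the pin's foot is good: lay it on its side in any free place of the cradle; one that stops part-way is too shallow: stand it upright in the low rework tray. Leave the tin, the tape and the scraper where they are.

Things in the scene. Friction and masses are not known exactly. Their poses are not given: they have to be found in the camera images.
- sleeve_a_mid (a point): grey-primed sleeve (all alike outside): tube 40 mm across, 90 mm long, 28 mm bore open at the foot only, square flange plate 50 mm wide, 8 mm thick at its foot; 0.2 kg, balances mid-length. Point: on the axis, 45 mm from either end; z along the tube, away from the flange. Starts standing on the flange. A hidden web ends the bore 42 to 84 mm up: it differs per sleeve and run, only the gauge tells. None if absent.
- sleeve_b_mid (a point): grey-primed sleeve (all alike outside): tube 40 mm across, 90 mm long, 28 mm bore open at the foot only, square flange plate 50 mm wide, 8 mm thick at its foot; 0.2 kg, balances mid-length. Point: on the axis, 45 mm from either end; z along the tube, away from the flange. Starts standing on the flange. A hidden web ends the bore 42 to 84 mm up: it differs per sleeve and run, only the gauge tells. None if absent.
- sleeve_c_mid (a point): grey-primed sleeve (all alike outside): tube 40 mm across, 90 mm long, 28 mm bore open at the foot only, square flange plate 50 mm wide, 8 mm thick at its foot; 0.2 kg, balances mid-length. Point: on the axis, 45 mm from either end; z along the tube, away from the flange. Starts standing on the flange. A hidden web ends the bore 42 to 84 mm up: it differs per sleeve and run, only the gauge tells. None if absent.
- sleeve_d_mid (a point): grey-primed sleeve (all alike outside): tube 40 mm across, 90 mm long, 28 mm bore open at the foot only, square flange plate 50 mm wide, 8 mm thick at its foot; 0.2 kg, balances mid-length. Point: on the axis, 45 mm from either end; z along the tube, away from the flange. Starts standing on the flange. A hidden web ends the bore 42 to 84 mm up: it differs per sleeve and run, only the gauge tells. None if absent.
- sleeve_e_mid (a point): grey-primed sleeve (all alike outside): tube 40 mm across, 90 mm long, 28 mm bore open at the foot only, square flange plate 50 mm wide, 8 mm thick at its foot; 0.2 kg, balances mid-length. Point: on the axis, 45 mm from either end; z along the tube, away from the flange. Starts standing on the flange. A hidden web ends the bore 42 to 84 mm up: it differs per sleeve and run, only the gauge tells. None if absent.
- gauge_foot (a point): fixed gauge: upright steel pin 24 mm in diameter on a round foot 84 mm across, 12 mm high. Point: on the pin's axis at the foot's top. The pin stands 65 mm above it, its last 8 mm tapering to 18 mm. A good sleeve, flange down, comes down to sit on the foot (its middle 45 mm above this point); a shallow one stops on the pin's tip, up to 23 mm higher (under 7 mm counts as either).
- groove_1 (a point): lying place of the fixed cradle, first from the cradle's own -y end: two level round bars 8 mm thick, 52 mm long, 30 mm apart, tops 55 mm above the bench; four places 75 mm apart. Point: on the axis of a sleeve lying there, mid-bars, 70 mm above the bench; x along the bars, z up. The flange (at either end) must hang clear beyond the bars: sleeve's middle within 10 mm of this point along the bars.
- groove_2 (a point): lying place of the fixed cradle, second from its -y end: two level round bars 8 mm thick, 52 mm long, 30 mm apart, tops 55 mm above the bench; four places 75 mm apart. Point: on the axis of a sleeve lying there, mid-bars, 70 mm above the bench; x along the bars, z up. The flange (at either end) must hang clear beyond the bars: sleeve's middle within 10 mm of this point along the bars.
- groove_3 (a point): lying place of the fixed cradle, third from its -y end: two level round bars 8 mm thick, 52 mm long, 30 mm apart, tops 55 mm above the bench; four places 75 mm apart. Point: on the axis of a sleeve lying there, mid-bars, 70 mm above the bench; x along the bars, z up. The flange (at either end) must hang clear beyond the bars: sleeve's middle within 10 mm of this point along the bars.
- groove_4 (a point): lying place of the fixed cradle, last, at its own +y end: two level round bars 8 mm thick, 52 mm long, 30 mm apart, tops 55 mm above the bench; four places 75 mm apart. Point: on the axis of a sleeve lying there, mid-bars, 70 mm above the bench; x along the bars, z up. The flange (at either end) must hang clear beyond the bars: sleeve's middle within 10 mm of this point along the bars.
- tray_in (a point): shallow fixed aluminium rework tray with open top, inside 90 mm (its x) by 310 mm (its y), walls 35 mm high over the bench, floor 5 mm thick. This point is the centre of its inner floor; z up.
- tin: bystander: closed steel paint tin 86 mm across, 100 mm high; origin at the centre of its underside.
- tape: bystander: roll of masking tape lying flat, 100 mm across, 24 mm high; origin at the centre of its underside.
- scraper: bystander: spatula lying flat, about 250 mm long; x axis along it.
Not all that is in view belongs to the job. What is shaped like the part that bears sleeve_d_mid but blue or pink is not meant.

How it is judged:
By the outcome, as a careful person would: the job done as asked, in the order asked, and still so for the second after the job is handed in, with the robot touching nothing.
Of sleeve_a, sleeve_b, sleeve_c, sleeve_d, sleeve_e only 3 to 4 are there at a start; the rules pass over those that are not, and their reading is None.
At some moment in a run one of sleeve_a, sleeve_b, sleeve_c, sleeve_d, sleeve_e may be knocked a few centimetres aside while the robot is not near it.
Once in a run the grip may slacken for a moment while it holds something.
It also fails if it takes over 210 s, if anything falls off the work surface, if the arm or the gripper's body presses on something with over 40 N, if the wrist force passes 120 N, or if a joint passes its speed limit or range.

### The arm

A 6-joint arm with a two-finger parallel gripper is mounted at the origin on the work surface. World frame = base frame: x ahead of the robot, y to its left, z up, the work surface at z = 0. Lengths are in m, angles in rad, forces in N, time in s.
With the tool pointing down it reaches from about 0.325 to 0.875 m from the base axis. Payload 4.4 kg.
Tool frame: the origin (TCP) lies at the very end of the fingers, on their centre line; the grasp point (between the pads) lies 19 mm behind it; z points along the fingers, x is the direction in which the jaws open and shut, and the axes are right-handed (so a half turn about z gives the same grasp; the last joint's range is limited). The gripper opens to 85 mm and grips with 20 to 120 N. Pads are 22 mm wide; open, the fingers measure 114 mm over their backs; the gripper's body (76 mm by 85 mm) begins 54 mm behind the grasp point. The pads swing forward as they close: fully open they stand 13 mm farther back than shut.
Start: joints at [-1.363, 0.207, 1.542, -0, 1.393, -0.15], TCP at [0.201, -0.539, 0.231] pointing down, gripper open.
Joint ranges: [-2.73, 2.73], [-0.86, 2.22], [0.23, 2.46], [-1.11, 4.25], [0.08, 2.63], [-2.82, 2.82]. Speed limits (rad/s): [2.79, 2.79, 3.14, 3.14, 3.14, 3.14].

### API

Orientations are given as a rotation vector (axis times angle).
In Python, from plant import manip, hand, kin, viewer, spot_in gives the robot as it stands. The module is installed in compiled form; this text tells all that it offers. Calls block until the motion is done:
- manip.movep(position, orientation): joint-space move of the TCP to a pose.
- manip.movel(position, rot=None, velocity=0.15): straight line of the TCP; rot=None keeps the orientation; velocity is the mean speed in m/s.
- manip.movej(angles): joint-space move.
- hand.command_gripper(opening, f_grip=None): finger opening in m; f_grip is the grip in N (None keeps the last); returns when the fingers have stopped.
- manip.dwell(seconds).
- kin.ik(position, orientation): joint angles nearest the present ones, or None.
- manip.get_state(): the state.
- viewer.snapshot(name): name is "side" or "top" or "wrist"; returns the picture (480x640x3 uint8, blue, green, red); there is no depth.
- viewer.camera_info(name): a dict with "fx", "fy", "cx", "cy" (pixels), "D" ([k1, k2, p1, p2, k3] as OpenCV has them; the pictures are not rectified), "rvec" (rotation vector, rad) and "tvec" (3), from world to camera coordinates, as OpenCV has them. Camera axes: x right, y down, z forward; pixel columns grow to the right and rows downward; lengths in m; the calibration is good to about 2 mm. A picture is of the moment at which its call begins: read the wrist's pose just before it. camera_info takes no time and is no camera call; for the wrist camera it gives the pose at the moment of the call.
A pose or a line that the arm cannot do raises manip.Unreachable and nothing moves.
- manip.sign_off(): hands the job in, once; it reports no verdict.
Trained networks look in the newest picture that a camera, given by its name, has taken for a name from the list of things; names that differ only in an ending like _2 or _b are one class to them, and where a whole thing is asked for, a point or a joint stands for the part that bears it (a point fixed in the world has none). Each returns a list of dicts, best first, with "conf" (0 to 1); they miss things now and then, are a little off and sometimes report something else, mostly with a low value. They report only what shows in the picture. A call takes as long as a camera call. They do not tell look-alikes from the thing itself.
- spot_in(target, camera): "xyz" ([x, y, z] in m, in world coordinates, good to about 4 mm: the middle of the surface that is visible of it).
The state is a dict: "time": time; "joint_pos": joint angles; "joint_vel": joint speeds; "joint_efforts": joint torques, N m; "position": TCP position; "orientation": TCP orientation; "contact_force": force on the tool from outside, world axes, zero at the start; "wrist_torque": the same for the moment, N m; "gripper_width": finger opening in m.
Only numpy, scipy, OpenCV 4.12 (cv2) and the standard library are available. Lean on these libraries where they do the work, as an engineer would, in place of code of your own. Each camera call takes 0.05 s, during which the arm holds its last target. There are 200 camera calls.

## Working session

There is one attempt and no reset: what is moved stays moved. The work goes in short steps, each a Python script; the robot and the scene stay as the last script left them, time stands still between calls to the robot, and variables do not carry over. Pictures are saved under pics/ and viewed, about 12 in all and at most 16, crops included, and the job is handed in when it is done.

```bash
mkdir -p pics; python3 - <<'E'
from plant import manip, hand, kin, viewer, spot_in
import cv2,numpy as np
a=viewer.snapshot("top");b=viewer.snapshot("side")
cv2.imwrite("pics/top.png",a);cv2.imwrite("pics/side.png",b)
for t in ["sleeve_a_mid","gauge_foot","groove_1","tray_in","tin","tape","scraper"]:
  for c in ["top","side"]:
    print(t,c,[(round(d["conf"],2),np.round(d["xyz"],3).tolist()) for d in spot_in(t,c)])
for c in ["top","side","wrist"]: print({k:np.round(v,3).tolist() for k,v in viewer.camera_info(c).items()})
s=manip.get_state();print(s["time"],s["orientation"],s["contact_force"])
E
```

```text
sleeve_a_mid top [(0.96, [0.52, -0.437, 0.061])]
sleeve_a_mid side [(0.66, [0.521, -0.433, 0.048])]
gauge_foot top [(0.96, [0.528, 0.0, 0.013])]
gauge_foot side [(0.86, [0.528, 0.015, 0.011])]
groove_1 top [(0.62, [0.603, 0.193, 0.008]), (0.4, [0.522, -0.438, 0.064])]
groove_1 side [(0.61, [0.611, 0.222, 0.009])]
tray_in top [(0.98, [0.432, 0.227, -0.0]), (0.57, [0.572, -0.313, 0.068])]
tray_in side [(0.96, [0.438, 0.242, 0.003]), (0.73, [0.455, -0.309, 0.042])]
tin top [(0.7, [0.731, -0.042, 0.102]), (0.45, [0.568, -0.311, 0.069])]
tin side [(0.55, [0.734, -0.013, 0.076])]
tape top [(0.62, [0.41, -0.055, 0.026])]
tape side [(0.91, [0.409, -0.046, 0.02])]
scraper top [(0.96, [0.671, -0.264, 0.01])]
scraper side [(0.64, [0.74, -0.265, 0.006])]
{'fx': 512.615, 'fy': 512.615, 'cx': 311.769, 'cy': 237.356, 'D': [-0.15, 0.0, 0.0, 0.0, 0.0], 'rvec': [2.104, -2.138, 0.171], 'tvec': [-0.03, 0.601, 0.92]}
{'fx': 599.437, 'fy': 599.437, 'cx': 323.046, 'cy': 236.266, 'D': [-0.157, 0.0, 0.0, 0.0, 0.0], 'rvec': [0.119, -2.765, 1.403], 'tvec': [0.564, 0.121, 1.363]}
{'fx': 333.805, 'fy': 333.805, 'cx': 321.803, 'cy': 241.589, 'D': [-0.057, 0.0, 0.0, 0.0, 0.0], 'rvec': [-2.364, 1.637, 0.256], 'tvec': [-0.574, -0.04, 0.38]}
0.8 [-2.58127465e+00  1.79067057e+00  1.76998066e-05] [ 0.03529762  0.03784562 -0.03268904]
```

View pics/top.png

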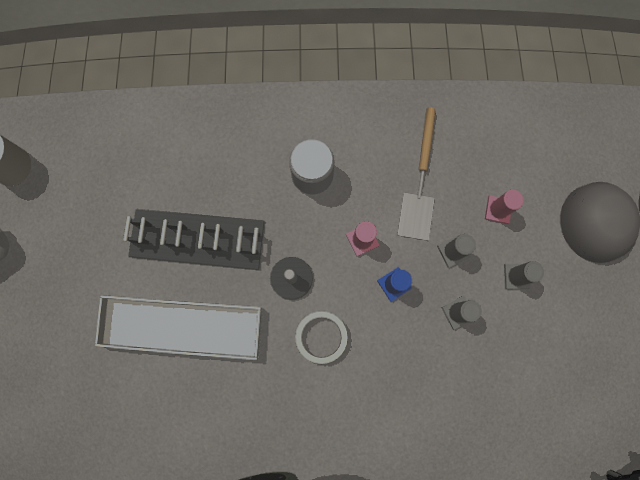

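View pics/side.png

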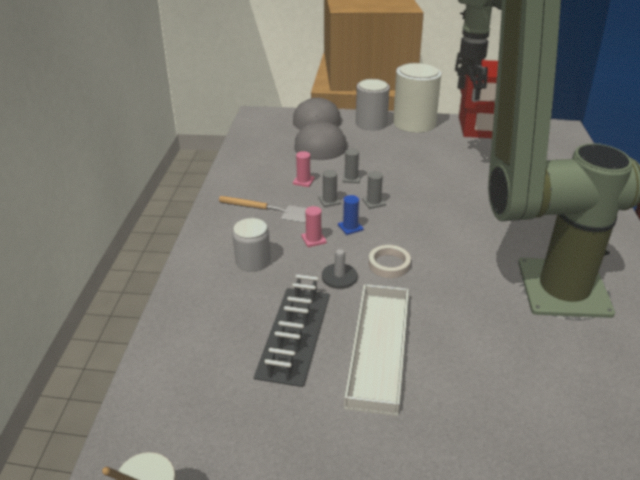

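Both views show three grey sleeves, in top pixels at (460,245), (527,273) and (465,312). The look-alikes are blue (398,282) and pink (364,236) and (505,206). The gauge is at (291,278), the cradle at (197,240) and the tray at (180,330). I'll take one close crop to confirm the choice and to measure the sleeves, cradle and tray.

```bash
cat > h.py <<'E'
from plant import manip, hand, kin, viewer, spot_in
import cv2,numpy as np
from scipy.spatial.transform import Rotation as Ro
def ray(cam,uv,z,ci=None):
    c=ci or viewer.camera_info(cam)
    K=np.array([[c["fx"],0,c["cx"]],[0,c["fy"],c["cy"]],[0,0,1]])
    n=cv2.undistortPoints(np.array(uv,float).reshape(-1,1,2),K,np.array(c["D"],float))[:,0]
    R=cv2.Rodrigues(np.array(c["rvec"],float))[0]; o=-R.T@np.array(c["tvec"],float)
    d=np.c_[n,np.ones(len(n))]@R
    return o+d*((z-o[2])/d[:,2])[:,None]
def proj(cam,P,ci=None):
    c=ci or viewer.camera_info(cam)
    K=np.array([[c["fx"],0,c["cx"]],[0,c["fy"],c["cy"]],[0,0,1]])
    return cv2.projectPoints(np.array(P,float).reshape(-1,1,3),np.array(c["rvec"],float),np.array(c["tvec"],float),K,np.array(c["D"],float))[0][:,0]
def rot(az,th,flip=1):
    """tool z tilted th from straight down toward horizontal azimuth az; jaw axis horizontal, across az"""
    u=np.array([np.cos(az),np.sin(az),0]); z=np.sin(th)*u-np.array([0,0,np.cos(th)])
    x=flip*np.array([-np.sin(az),np.cos(az),0])
    return Ro.from_matrix(np.c_[x,np.cross(z,x),z]).as_rotvec()
E
python3 - <<'E'
from h import *
a=cv2.imread("pics/top.png")
m=np.vstack([cv2.resize(a[200:360,90:350],(780,480),interpolation=cv2.INTER_CUBIC)[:480]])
cv2.imwrite("pics/c1.png",m)
cv2.imwrite("pics/c2.png",cv2.resize(a[180:345,340:560],(800,600),interpolation=cv2.INTER_CUBIC))
for n,p,az0 in [("gauge",[.528,0,.08],0),("sl",[.52,-.437,.07],None),("far",[.6,-.33,.07],None),("crad",[.61,.2,.07],0),("tray",[.43,.227,.07],None)]:
  az=np.arctan2(p[1],p[0]) if az0 is None else az0
  r=""
  for d in range(-60,91,15):
    th=np.radians(d)
    s=""
    for f in(1,-1):
      R=rot(az,th,f); zt=Ro.from_rotvec(R).as_matrix()[:,2]
      s+="1" if kin.ik(np.array(p)+.019*zt,R) is not None else "0"
    r+=f"{d}:{s} "
  print(n,r)
E
```

```text
gauge -60:11 -45:11 -30:11 -15:11 0:11 15:11 30:11 45:11 60:11 75:11 90:11 
sl -60:11 -45:11 -30:11 -15:11 0:11 15:11 30:11 45:01 60:11 75:11 90:11 
far -60:11 -45:11 -30:11 -15:11 0:11 15:11 30:11 45:01 60:11 75:11 90:11 
crad -60:11 -45:11 -30:11 -15:11 0:11 15:11 30:11 45:00 60:11 75:11 90:11 
tray -60:11 -45:11 -30:11 -15:11 0:11 15:11 30:11 45:11 60:00 75:00 90:11
```

View pics/c1.png

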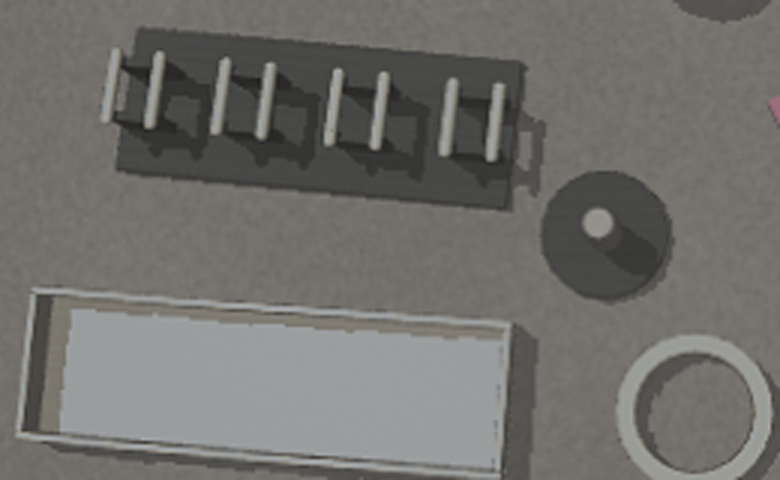

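View pics/c2.png

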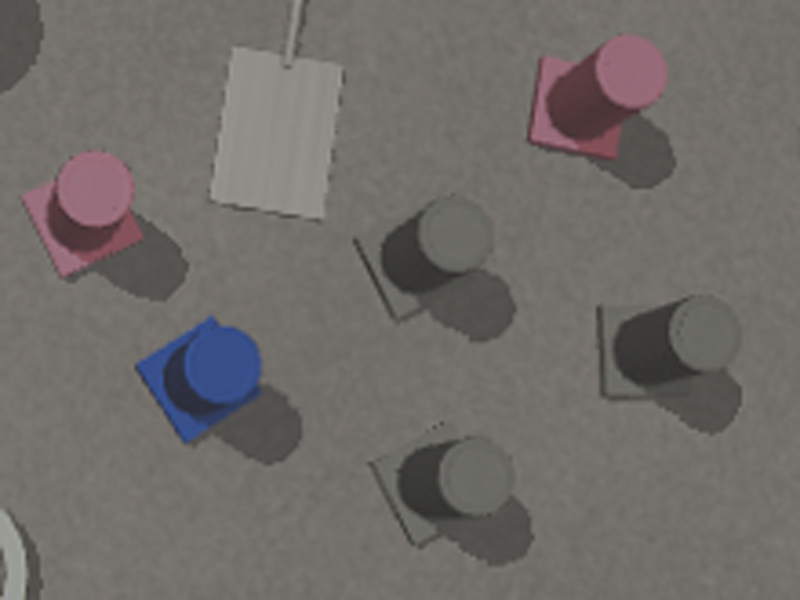

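The crop shows the three grey sleeves clearly, tops at crop px (455,234), (705,333) and (476,476). The cradle is empty, and its bars and the tray rim are legible. Next I'll compute poses and pick a feasible tilted grasp.

```bash
python3 - <<'E'
from h import *
f=lambda p,s,o:(np.array(p)+.5)/s-.5+np.array(o)
T=ray("top",f([(455,234),(705,333),(476,476)],800/220,(340,180)),.09);print("sleeves",T.round(3).tolist())
g=lambda p:f(p,3,(90,200))
print("pin",ray("top",g([(598,222)]),.077).round(4),ray("top",g([(605,234)]),.012).round(4))
B=ray("top",g([(117,52),(107,121),(159,54),(151,126),(225,61),(216,132),(270,65),(262,136),(338,71),(329,143),(383,74),(375,147),(453,81),(445,153),(499,86),(492,158)]),.054)[:,:2].reshape(4,2,2,2)
C=B.mean((1,2));print("grooves",C.round(4).tolist(),np.linalg.norm(np.diff(C,axis=0),axis=1))
d=(B[:,:,0]-B[:,:,1]).mean((0,1));print("bar az deg",np.degrees(np.arctan2(d[1],d[0])),np.linalg.norm(d)); e=C[0]-C[3];print("row az",np.degrees(np.arctan2(e[1],e[0])))
R=ray("top",g([(33,288),(512,323),(500,472),(18,438)]),.035);print("tray",R.round(3)[:,:2].tolist(),R.mean(0))
P={"s1":T[0],"s2":T[1],"s3":T[2],"g":[.528,0,0],"t":R.mean(0)}
for k in range(4): P["c%d"%k]=[*C[k],0]
for n,p in P.items():
  az=np.arctan2(p[1],p[0]) if n[0]!="c" else np.arctan2(d[1],d[0])
  for fl in(1,-1):
    s=""
    for th in (40,45,50):
      t=np.radians(th if n[0]!="c" else th-90); Rv=rot(az,t,fl); zt=Ro.from_rotvec(Rv).as_matrix()[:,2]
      for z in(.06,.17):
        q=kin.ik(np.array([p[0],p[1],z+.01])+.019*zt,Rv); s+=" -- " if q is None else str(np.round(q,1).tolist())
    print(n,fl,s)
E
```

```text
sleeves [[0.577, -0.321, 0.09], [0.523, -0.449, 0.09], [0.455, -0.325, 0.09]]
pin [[0.5293 0.0026 0.077 ]] [[0.5283 0.002  0.012 ]]
grooves [[0.6227, 0.3067], [0.6146, 0.2327], [0.6066, 0.1584], [0.5983, 0.0836]] [0.07446511 0.07476713 0.0752906 ]
bar az deg -5.1024751334992535 0.04681408842311761
row az 83.75420621471955
tray [[0.494, 0.377], [0.47, 0.06], [0.377, 0.068], [0.397, 0.384]] [0.43462206 0.2224252  0.035     ]
s1 1 [-0.7, 0.4, 2.0, 0.8, 0.2, -2.5][-0.7, 0.2, 1.9, 0.3, 0.4, -2.0] -- [-0.7, 0.1, 2.0, 0.5, 0.3, -2.2][-0.7, 0.4, 2.0, 2.4, 0.2, 2.2][-0.7, 0.1, 2.0, 1.0, 0.2, -2.7]
s1 -1 [-0.7, 0.4, 2.0, 0.8, 0.2, 0.7][-0.7, 0.2, 1.9, 0.3, 0.4, 1.1][-0.7, 0.4, 2.0, 1.7, 0.1, -0.2][-0.7, 0.1, 2.0, 0.5, 0.3, 0.9][-0.7, 0.4, 2.0, 2.4, 0.2, -0.9][-0.7, 0.1, 2.0, 1.0, 0.2, 0.5]
s2 1 [-0.9, 0.4, 1.9, 0.6, 0.2, -2.3][-0.9, 0.2, 1.9, 0.3, 0.4, -2.0] -- [-0.9, 0.2, 1.9, 0.5, 0.3, -2.2][-0.9, 0.4, 2.0, 2.3, 0.2, 2.3][-0.9, 0.2, 2.0, 0.9, 0.2, -2.6]
s2 -1 [-0.9, 0.4, 1.9, 0.6, 0.2, 0.8][-0.9, 0.2, 1.9, 0.3, 0.4, 1.2][-0.9, 0.4, 1.9, 1.5, 0.1, -0.0][-0.9, 0.2, 1.9, 0.5, 0.3, 1.0][-0.9, 0.
[... 1917 characters left out ...]
.1, 1.0, 0.9, 0.1, 2.0, -1.4][0.1, 0.9, 0.9, 0.1, 2.2, -1.4][0.1, 0.9, 1.0, 0.1, 1.9, -1.4][0.1, 0.8, 0.9, 0.1, 2.1, -1.4]
c2 -1 [0.1, 1.1, 0.8, 0.1, 2.1, 1.7][0.1, 0.9, 0.8, 0.1, 2.3, 1.8][0.1, 1.0, 0.9, 0.1, 2.0, 1.7][0.1, 0.9, 0.9, 0.1, 2.2, 1.8][0.1, 0.9, 1.0, 0.1, 1.9, 1.7][0.1, 0.8, 0.9, 0.1, 2.1, 1.7]
c3 1 [-0.0, 1.0, 0.9, 0.1, 2.1, -1.5][-0.0, 0.9, 0.9, 0.1, 2.2, -1.5][-0.0, 1.0, 1.0, 0.0, 2.0, -1.5][-0.0, 0.8, 0.9, 0.1, 2.1, -1.5][-0.0, 0.9, 1.0, 0.0, 1.9, -1.5][-0.0, 0.8, 1.0, 0.0, 2.1, -1.5]
c3 -1 [-0.0, 1.0, 0.9, 0.1, 2.1, 1.6][-0.0, 0.9, 0.9, 0.1, 2.2, 1.6][-0.0, 1.0, 1.0, 0.0, 2.0, 1.6][-0.0, 0.8, 0.9, 0.1, 2.1, 1.6][-0.0, 0.9, 1.0, 0.0, 1.9, 1.6][-0.0, 0.8, 1.0, 0.0, 2.1, 1.6]
```

I'll hold each sleeve with the tool tilted 45° inward. Standing and lying then differ only by half a turn of joint 6, and the wrist stays away from its singularity. Next I check the whole chain and write the helpers.

```bash
cat >> h.py <<'E'
S=.060; D=.023; TH=np.pi/4; YAW=np.radians(-6)
PIN=np.array([.5288,.0023]); 
GR=np.array([[.6227,.3067],[.6146,.2327],[.6066,.1584],[.5983,.0836]])
TRAY=np.array([.4346,.2224])
SL={"s1":(.577,-.321),"s2":(.523,-.449),"s3":(.455,-.325)}
AZ={"s1":0.,"s2":-.35,"s3":-.2,"g":0.,"t":0.2}
F=1
def stand(xy,zfoot,az,f=None):
    r=rot(az+np.pi,TH,f or F); zt=Ro.from_rotvec(r).as_matrix()[:,2]
    return np.array([xy[0],xy[1],zfoot+S])+D*zt, r, zt
def lie(k,dz=0.,f=None):
    r=rot(YAW,-TH,f or F); zt=Ro.from_rotvec(r).as_matrix()[:,2]
    u=np.array([np.cos(YAW),np.sin(YAW),0])
    return np.array([*GR[k],.07+dz])+(S-.045)*u+D*zt, r, zt
def F3(): return np.array(manip.get_state()["contact_force"])
def lower(dist,step=.002,thr=5,v=.04):
    """go down in steps until the upward contact force change exceeds thr; returns distance gone, dF"""
    f0=F3(); p0=np.array(manip.get_state()["position"]); g=0; df=f0*0
    while g<dist-1e-6:
        g=min(g+step,dist); manip.movel(p0-[0,0,g],velocity=v)
        df=F3()-f0
        if np.linalg.norm(df)>thr: break
    return g,df
E
python3 - <<'E'
from h import *
for f in (1,-1):
  for n in ["s1","s2","s3","g","t"]:
    xy=SL.get(n,PIN if n=="g" else TRAY)
    for z in (0,.14):
      p,r,zt=stand(xy,z,AZ[n],f); q=kin.ik(p,r); q2=kin.ik(p-.1*zt,r)
      print(f,n,z,None if q is None else np.round(q,2).tolist(),None if q2 is None else np.round(q2,2).tolist())
  for k in range(4):
    for z in (0,.12):
      p,r,zt=lie(k,z,f);q=kin.ik(p,r); q2=kin.ik(p-.08*zt,r); print(f,k,z,None if q is None else np.round(q,2).tolist(),q2 is not None)
E
```

```text
1 s1 0 [-0.49, 1.05, 0.83, -0.37, 1.96, 1.06] [-0.45, 1.16, 0.48, -0.39, 2.2, 1.0]
1 s1 0.14 [-0.49, 0.91, 0.79, -0.4, 2.13, 0.99] [-0.45, 1.08, 0.34, -0.47, 2.39, 0.88]
1 s2 0 [-0.72, 1.15, 0.64, -0.3, 2.08, 1.15] None
1 s2 0.14 [-0.72, 1.02, 0.6, -0.34, 2.25, 1.08] None
1 s3 0 [-0.62, 0.86, 1.18, -0.3, 1.83, 1.18] [-0.59, 0.91, 0.93, -0.3, 2.03, 1.15]
1 s3 0.14 [-0.62, 0.7, 1.15, -0.33, 2.02, 1.12] [-0.59, 0.79, 0.84, -0.34, 2.23, 1.08]
1 g 0 [-0.11, 0.83, 1.23, -0.08, 1.85, 1.47] [-0.1, 0.88, 0.98, -0.08, 2.06, 1.46]
1 g 0.14 [-0.11, 0.66, 1.2, -0.09, 2.06, 1.45] [-0.1, 0.76, 0.9, -0.1, 2.27, 1.44]
1 t 0 [0.27, 0.76, 1.38, 0.05, 1.79, 1.63] [0.26, 0.79, 1.15, 0.05, 1.99, 1.63]
1 t 0.14 [0.27, 0.57, 1.34, 0.05, 2.01, 1.64] [0.26, 0.65, 1.07, 0.05, 2.2, 1.65]
1 0 0 [0.23, 1.15, 0.62, 0.27, 2.11, -1.19] True
1 0 0.12 [0.23, 1.04, 0.58, 0.3, 2.26, -1.14] False
1 1 0 [0.15, 1.07, 0.76, 0.2, 2.07, -1.3] True
1 1 0.12 [0.15, 0.95, 0.73, 0.22, 2.22, -1.26] True
1 2 0 [0.06, 1.02, 0.86, 0.13, 2.03, -1.4] True
1 2 0.12 [0.06, 0.9, 0.83, 0.14, 2.19, -1.37] True
1 3 0 [-0.03, 0.98, 0.93, 0.06
[... 572 characters left out ...]
-1.68] [-0.1, 0.88, 0.98, -0.08, 2.06, -1.68]
-1 g 0.14 [-0.11, 0.66, 1.2, -0.09, 2.06, -1.69] [-0.1, 0.76, 0.9, -0.1, 2.27, -1.71]
-1 t 0 [0.27, 0.76, 1.38, 0.05, 1.79, -1.51] [0.26, 0.79, 1.15, 0.05, 1.99, -1.51]
-1 t 0.14 [0.27, 0.57, 1.34, 0.05, 2.01, -1.5] [0.26, 0.65, 1.07, 0.05, 2.2, -1.5]
-1 0 0 [0.23, 1.15, 0.62, 0.27, 2.11, 1.95] True
-1 0 0.12 [0.23, 1.04, 0.58, 0.3, 2.26, 2.01] False
-1 1 0 [0.15, 1.07, 0.76, 0.2, 2.07, 1.85] True
-1 1 0.12 [0.15, 0.95, 0.73, 0.22, 2.22, 1.88] True
-1 2 0 [0.06, 1.02, 0.86, 0.13, 2.03, 1.74] True
-1 2 0.12 [0.06, 0.9, 0.83, 0.14, 2.19, 1.77] True
-1 3 0 [-0.03, 0.98, 0.93, 0.06, 2.01, 1.65] True
-1 3 0.12 [-0.03, 0.85, 0.9, 0.06, 2.17, 1.66] True
```

```bash
cat >> h.py <<'E'
def snap(c,n): 
    a=viewer.snapshot(c); cv2.imwrite(f"pics/{n}.png",a); return a
def pick(xy,az,zf=0.,hop=.14,sq=True,first=True):
    p,r,zt=stand(xy,zf+hop,az)
    if first: hand.command_gripper(.062); manip.movep(p,r)
    q,_,_=stand(xy,zf,az); manip.movel(q,velocity=.12)
    f0=F3(); hand.command_gripper(.03,60); st=manip.get_state(); print("width",round(st["gripper_width"],4),"dF",(F3()-f0).round(1))
    f1=F3(); manip.movel(p,velocity=.15); print("lifted w",round(manip.get_state()["gripper_width"],4),"dF lift",(F3()-f1).round(2))
E
python3 - <<'E'
from h import *
p,r,zt=stand(SL["s1"],.14,AZ["s1"]); hand.command_gripper(.062); manip.movep(p,r)
ci=viewer.camera_info("wrist"); a=viewer.snapshot("wrist")
for n,(x,y) in SL.items():
  for z,col in((.09,(0,255,0)),(0.008,(0,0,255))):
    u=proj("wrist",[[x,y,z]],ci)[0]; print(n,z,u.round(0)); 
    t=np.linspace(0,6.28,40); c=proj("wrist",np.c_[x+.02*np.cos(t),y+.02*np.sin(t),0*t+z],ci)
    cv2.polylines(a,[c.astype(int)],True,col,1)
cv2.imwrite("pics/w1.png",a); print(manip.get_state()["time"])
E
```

```text
s1 0.09 [320. 134.]
s1 0.008 [321.  48.]
s2 0.09 [499. 191.]
s2 0.008 [474. 111.]
s3 0.09 [326. 236.]
s3 0.008 [325. 164.]
2.8167
```

View pics/w1.png

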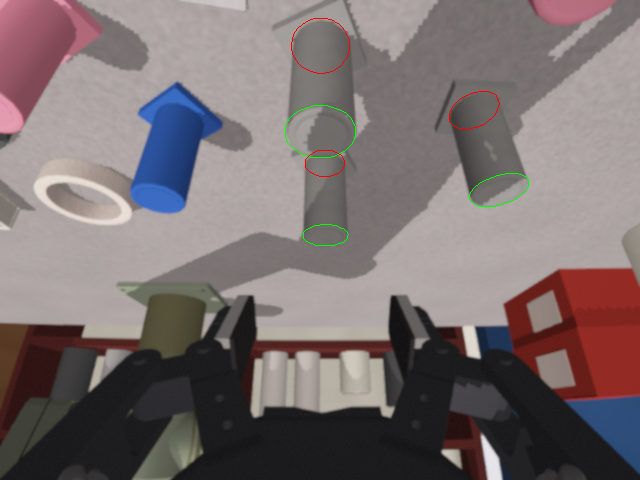

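The wrist view agrees: the projected top rims lie on the grey tubes (s1 at (320,134), s3 at (326,236), s2 at (499,191)). Next I pick s1 and carry it over the pin.

```bash
python3 - <<'E'
from h import *
pick(SL["s1"],AZ["s1"],first=False)
p,r,zt=stand(PIN,.10,AZ["g"]); manip.movel(p,r,velocity=.25)
a=snap("wrist","w2"); b=snap("side","sd2")
cv2.imwrite("pics/m2.png",np.hstack([cv2.resize(a,(400,300)),cv2.resize(b[150:300,250:450],(400,300))]))
s=manip.get_state(); print(s["time"],s["gripper_width"],s["contact_force"])
E
```

```text
width 0.0398 dF [2.2 0.4 4.6]
lifted w 0.0399 dF lift [-2.03  0.33 -7.99]
7.1083 0.04048554617715579 [ 0.87255333  0.59258458 -2.5160666 ]
```

View pics/m2.png

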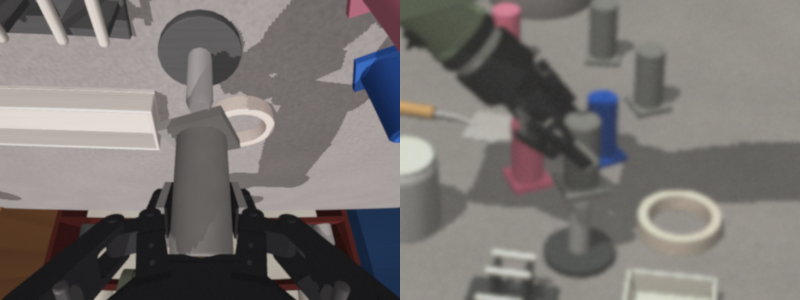

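The sleeve hangs upright, centred over the pin (wrist-view pin tip at (200,60), side crop at (580,210)). I'll lower it gently with force checks.

```bash
cat >> h.py <<'E'
def gauge():
    p,r,zt=stand(PIN,.080,AZ["g"]); manip.movel(p,velocity=.06)
    f0=F3(); z=.080
    while z>.0095:
        z-=.002; p,_,_=stand(PIN,z,AZ["g"]); manip.movel(p,velocity=.03); df=F3()-f0
        if df[2]>5 or np.linalg.norm(df[:2])>8: break
    s=manip.get_state(); print("flange z cmd",round(z,4),"above foot mm",round((z-.012)*1e3,1),"dF",df.round(1),"err",(np.array(s["position"])-p).round(4),"t",round(s["time"],1))
    return z
E
python3 - <<'E'
from h import *
gauge()
E
```

```text
flange z cmd 0.012 above foot mm -0.0 dF [-1.1 -0.8  6.7] err [ 0.0001 -0.0001  0.0014] t 16.1
```

s1 went right down onto the foot, so it is good and goes to the cradle.

```bash
cat >> h.py <<'E'
def to_cradle(k):
    p,r,zt=stand(PIN,.13,AZ["g"]); manip.movel(p,velocity=.15)
    p,r,zt=lie(k,.11); manip.movep(p,r)
    a=snap("wrist",f"pl{k}"); b=snap("side",f"ps{k}")
    cv2.imwrite(f"pics/m_pl{k}.png",np.hstack([cv2.resize(a,(400,300)),cv2.resize(b[250:400,200:400],(400,300))]))
    s=manip.get_state(); print("above groove",k,"w",round(s["gripper_width"],4),"t",round(s["time"],1))
def put_cradle(k):
    p,r,zt=lie(k,.012); manip.movel(p,velocity=.12)
    print("lower",lower(.016,.002,4,.03))
    hand.command_gripper(.058); 
    q=np.array(manip.get_state()["position"])
    manip.movel(q-.075*zt,velocity=.15)
    manip.movel(q-.075*zt+[0,0,.06],velocity=.2)
    print("t",round(manip.get_state()["time"],1))
E
python3 - <<'E'
from h import *
to_cradle(1)
E
```

```text
above groove 1 w 0.0398 t 19.4
```

View pics/m_pl1.png

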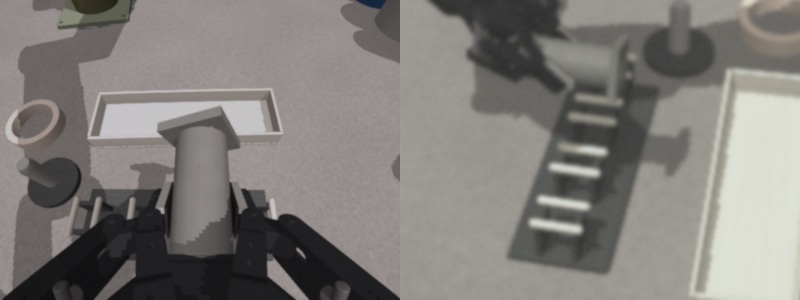

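The sleeve is horizontal over the cradle with its flange toward the tray and has not slipped. I'll lower and release it.

```bash
cat >> h.py <<'E'
REF=cv2.imread("pics/top.png")
def check_moved(names):
    a=viewer.snapshot("top")
    for n in names:
        u=proj("top",[[*SL[n],.09]])[0]; x,y=u.round().astype(int)
        t=REF[y-13:y+14,x-13:x+14]; w=a[y-45:y+46,x-45:x+46]
        m=cv2.matchTemplate(w,t,cv2.TM_CCOEFF_NORMED); _,v,_,l=cv2.minMaxLoc(m)
        d=np.array(l)-32; q=ray("top",[u+d],.09)[0]
        print(n,"match",round(v,2),"px",d,"xy",q.round(3))
    return a
E
python3 - <<'E'
from h import *
put_cradle(1)
a=check_moved(["s2","s3"]); cv2.imwrite("pics/t3.png",a)
b=cv2.resize(a[190:370,90:330],(800,600)); cv2.imwrite("pics/t3c.png",b)
E
```

```text
lower (0.012, array([-1.22158923,  0.16826141,  9.11467936]))
t 23.3
s2 match 1.0 px [0 0] xy [ 0.523 -0.449  0.09 ]
s3 match 1.0 px [0 0] xy [ 0.455 -0.325  0.09 ]
```

View pics/t3.png

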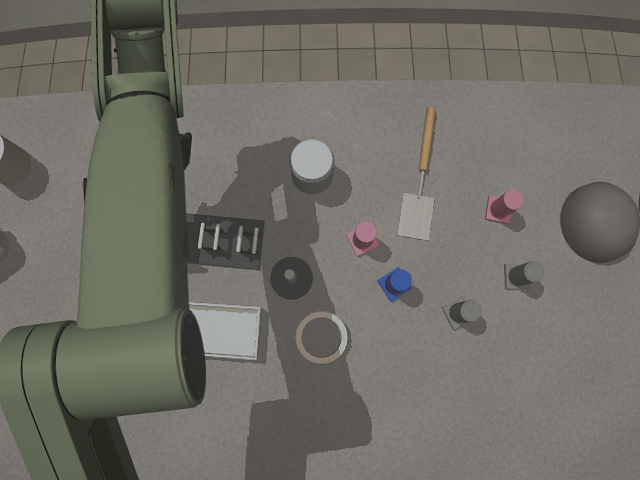

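s1 touched the bars at exactly the nominal height; the arm hides it in this view, so I'll confirm it later. s2 (525,273) and s3 (463,312) are unmoved. Next is s2.

```bash
python3 - <<'E'
from h import *
pick(SL["s2"],AZ["s2"])
p,r,zt=stand(PIN,.13,AZ["g"]); manip.movel(p,r,velocity=.25)
a=snap("wrist","w4"); b=viewer.snapshot("top")
cv2.imwrite("pics/m4.png",np.hstack([cv2.resize(a,(400,300)),cv2.resize(b[190:340,90:290],(400,300))]))
gauge()
E
```

```text
width 0.0396 dF [ 0.6 -0.5  3.5]
lifted w 0.04 dF lift [-0.57  0.78 -6.02]
flange z cmd 0.012 above foot mm -0.0 dF [-2.2 -1.   7.4] err [ 0.0001 -0.0001  0.0014] t 40.3
```

View pics/m4.png

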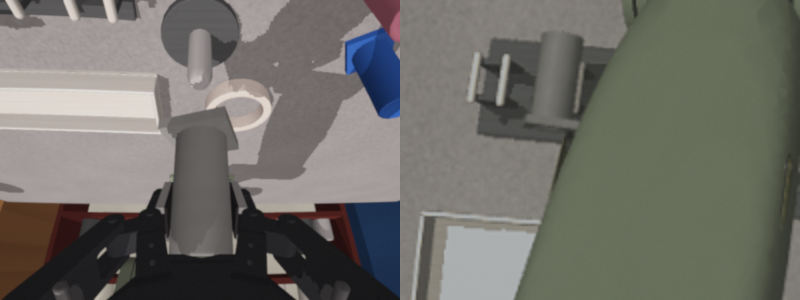

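s1 lies properly in its groove (crop px (555,75)). s2 also reached the foot, so it is good and goes to groove index 3.

```bash
python3 - <<'E'
from h import *
to_cradle(3); put_cradle(3)
a=check_moved(["s3"]); cv2.imwrite("pics/t5.png",a)
b=cv2.imread("pics/m_pl3.png"); cv2.imwrite("pics/m5.png",np.vstack([b,np.hstack([cv2.resize(a[190:340,90:290],(400,300)),cv2.resize(a[240:345,400:540],(400,300))])]))
E
```

```text
above groove 3 w 0.0398 t 43.8
lower (0.012, array([-0.29972022, -0.6974756 ,  5.59147642]))
t 47.7
s3 match 1.0 px [0 0] xy [ 0.455 -0.325  0.09 ]
```

View pics/m5.png

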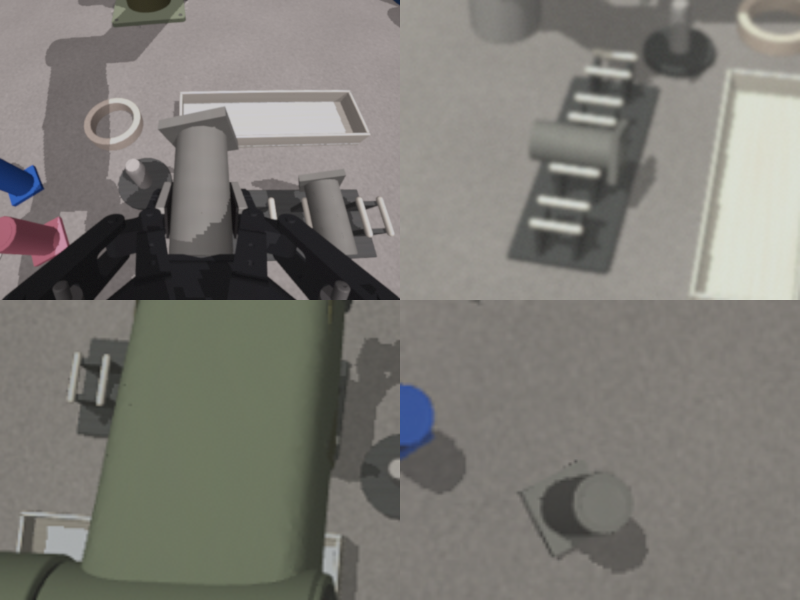

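s1 rests properly in the cradle, and s2 contacted its groove at nominal height. s3 is unmoved. Next is s3.

```bash
python3 - <<'E'
from h import *
pick(SL["s3"],AZ["s3"])
p,r,zt=stand(PIN,.13,AZ["g"]); manip.movel(p,r,velocity=.25)
a=snap("wrist","w6"); b=viewer.snapshot("top")
gauge()
c=viewer.snapshot("side")
cv2.imwrite("pics/m6.png",np.vstack([np.hstack([cv2.resize(a,(400,300)),cv2.resize(b[190:340,90:290],(400,300))]),np.hstack([cv2.resize(c[200:350,250:450],(400,300)),cv2.resize(viewer.snapshot("wrist"),(400,300))])]))
E
```

```text
width 0.0396 dF [ 1.6 -1.1  4.4]
lifted w 0.0395 dF lift [-1.61  0.48 -6.84]
flange z cmd 0.026 above foot mm 14.0 dF [0.3 0.7 5.9] err [ 0.0002 -0.      0.0009] t 62.2
```

View pics/m6.png

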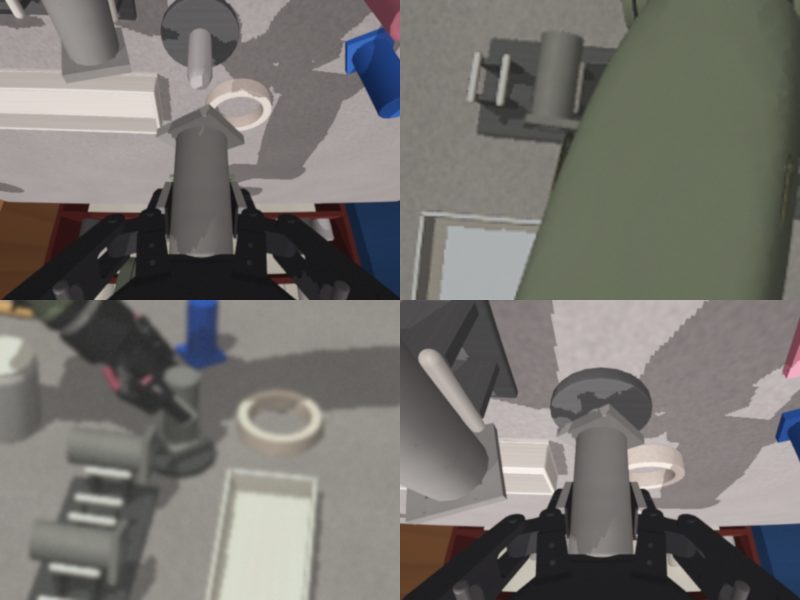

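s3 stopped 14 mm above the foot with no slip visible in the wrist view, so it is shallow and goes to the tray. Both cradle sleeves look seated.

```bash
python3 - <<'E'
from h import *
xy=(.4297,.1576); az=0.
p,r,zt=stand(PIN,.14,AZ["g"]); manip.movel(p,velocity=.12)
p,r,zt=stand(xy,.14,az); manip.movel(p,r,velocity=.15)
a=snap("wrist","w7"); print("w",manip.get_state()["gripper_width"])
p,r,zt=stand(xy,.015,az); manip.movel(p,velocity=.1)
print(lower(.014,.002,4,.03))
hand.command_gripper(.062)
p,r,zt=stand(xy,.15,az); manip.movel(p,velocity=.15)
manip.movep(np.array([.45,-.15,.35]),rot(0,0,1)); manip.dwell(.5)
b=snap("top","t7"); c=snap("side","s7"); print(manip.get_state()["time"])
cv2.imwrite("pics/m7.png",np.vstack([np.hstack([cv2.resize(a,(400,300)),cv2.resize(b[190:370,90:330],(400,300))]),np.hstack([cv2.resize(c[230:410,230:470],(400,300)),cv2.resize(b,(400,300))])]))
E
```

```text
w 0.03938536411918706
(0.01, array([-0.68111883, -0.97948912,  4.13104909]))
72.6833
```

View pics/m7.png

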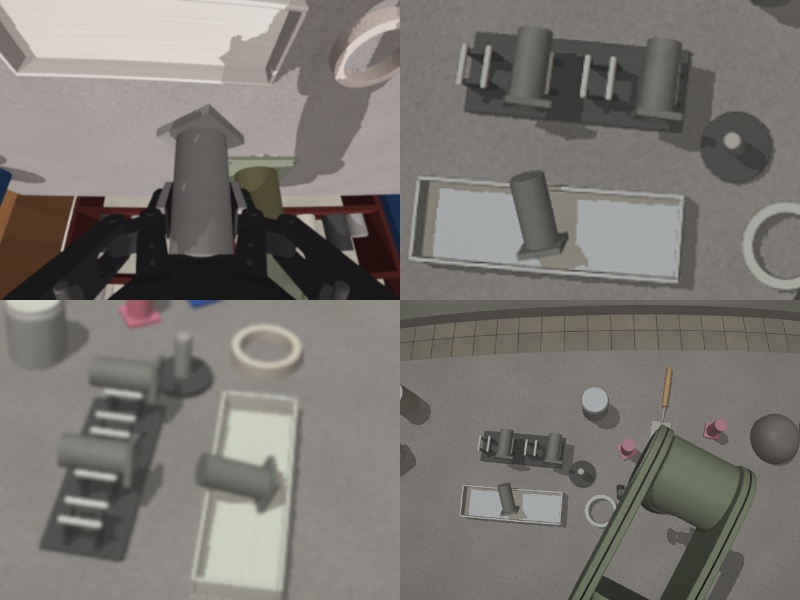

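s3 tipped as I released it: it now leans in the tray with its top on the far wall, tray-crop px (530,180)–(545,250). Opening pads swing back, so they probably dragged it. I'll zoom in to measure its pose and stand it up again.

```bash
python3 - <<'E'
from h import *
b=cv2.imread("pics/t7.png"); c=cv2.imread("pics/s7.png")
cv2.imwrite("pics/z1.png",np.hstack([cv2.resize(b[286:356,148:198],(400,560),interpolation=cv2.INTER_CUBIC),cv2.resize(c[315:385,340:390] if 0 else c[310:380,346:396],(400,560),interpolation=cv2.INTER_CUBIC)]))
E
```

```text
(no output)
```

View pics/z1.png

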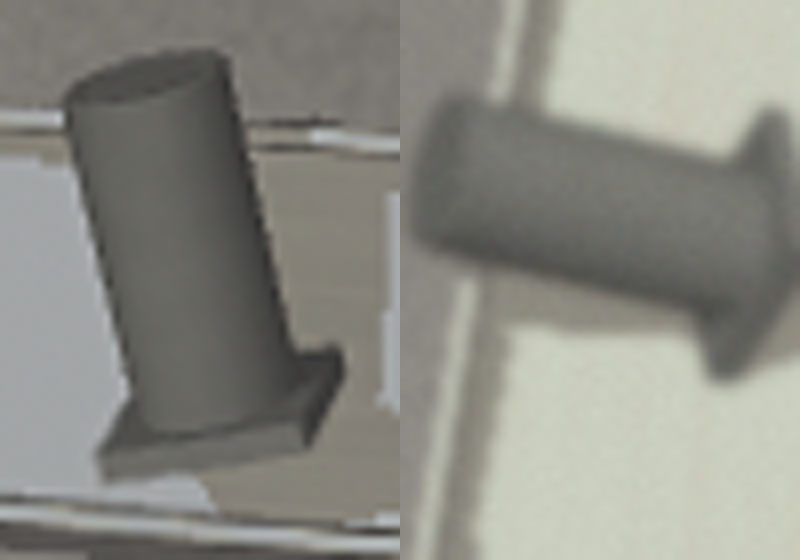

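```bash
python3 - <<'E'
from h import *
from scipy.optimize import least_squares
T=lambda p:(np.array(p)+.5)/8-.5+np.array([148,286]); Sd=lambda p:(np.array(p)-[400,0]+.5)/8-.5+np.array([346,310])
A=np.array([T((217,393)),T((148,82))]); B=np.array([Sd((715,232)),Sd((440,167))])
def pts(v):
    d=np.array([np.cos(v[4])*np.cos(v[3]),np.cos(v[4])*np.sin(v[3]),np.sin(v[4])]); return np.array([v[:3]+.008*d,v[:3]+.09*d])
def res(v): P=pts(v); return np.r_[(proj("top",P)-A).ravel(),(proj("side",P)-B).ravel()]
s=least_squares(res,[.4,.16,.03,.1,.3],x_scale=[.01,.01,.01,.1,.1]); print(s.x.round(4),np.degrees(s.x[3:]).round(1)); print(res(s.x).round(1)); print(pts(s.x).round(4))
v=s.x; b,c=cv2.imread("pics/t7.png"),cv2.imread("pics/s7.png"); 
d=pts(v)[1]-pts(v)[0]; d/=np.linalg.norm(d); e1=np.cross([0,0,1],d); e1/=np.linalg.norm(e1); e2=np.cross(d,e1)
for psi in range(0,90,15):
  k=np.radians(psi+45+90*np.arange(4)); C=v[:3]+.03536*(np.cos(k)[:,None]*e1+np.sin(k)[:,None]*e2)
  print(psi,"lowest z",C[:,2].min().round(4), ((proj("top",C+.004*d)-[148,286])*8).round(0).tolist())
E
```

```text
[0.4119 0.2234 0.0281 0.157  0.4149] [ 9.  23.8]
[ 0.9  0.1 -0.7 -0.8  1.6  0.9 -0.8 -0.7]
[[0.4191 0.2245 0.0314]
 [0.4932 0.2363 0.0644]]
0 lowest z 0.0053 [[101.0, 465.0], [306.0, 432.0], [343.0, 347.0], [147.0, 379.0]]
15 lowest z 0.0001 [[125.0, 471.0], [335.0, 416.0], [318.0, 343.0], [118.0, 395.0]]
30 lowest z -0.0031 [[157.0, 472.0], [356.0, 398.0], [287.0, 342.0], [96.0, 411.0]]
45 lowest z -0.0042 [[194.0, 468.0], [367.0, 382.0], [253.0, 346.0], [83.0, 428.0]]
60 lowest z -0.0031 [[233.0, 460.0], [368.0, 367.0], [216.0, 354.0], [79.0, 443.0]]
75 lowest z 0.0001 [[272.0, 448.0], [360.0, 355.0], [180.0, 365.0], [85.0, 456.0]]
```

The fit is consistent: flange edge on the floor at z 0.005, axis azimuth 9°, tilt 24°. The sleeve is now at y 0.223 and I set it down at y 0.158, so this was the announced knock rather than a bad release. I'll regrasp it and stand it up.

```bash
python3 - <<'E'
import h
from h import *
h.S=.055
base=np.array([.4119,.2234,.0281]); az,t=.157,.4149
d=np.array([np.cos(t)*np.cos(az),np.cos(t)*np.sin(az),np.sin(t)])
r=rot(az,-TH+t,1); zt=Ro.from_rotvec(r).as_matrix()[:,2]; p=base+h.S*d+D*zt
hand.command_gripper(.062)
manip.movep(p-.15*zt,r); manip.movel(p,velocity=.08)
print("F",F3().round(1)); f0=F3()
hand.command_gripper(.03,40); print("w",manip.get_state()["gripper_width"],"dF",(F3()-f0).round(1))
manip.movel(p+[0,0,.13],velocity=.1)
xy=(.4297,.1576); q,r2,_=h.stand(xy,.13,0.); manip.movep(q,r2)
s=manip.get_state(); print("w",s["gripper_width"],"t",s["time"])
a=snap("wrist","w8"); c=snap("side","s8")
cv2.imwrite("pics/m8.png",np.hstack([cv2.resize(a,(400,300)),cv2.resize(c[230:410,280:520],(400,300))]))
E
```

```text
F [ 0.8 -0.6  0.6]
w 0.039096698628948344 dF [-0.6  1.3  1.5]
w 0.039590813642910914 t 80.9417
```

View pics/m8.png

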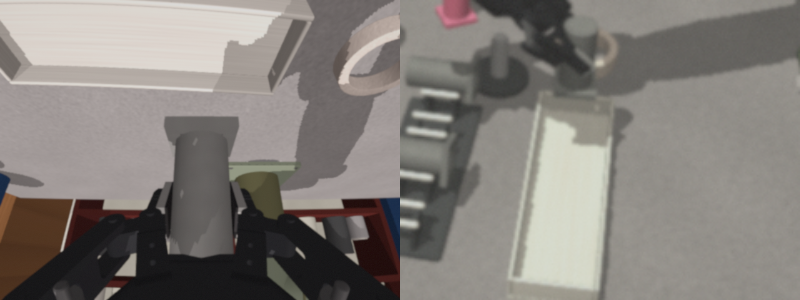

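It hangs upright again over the tray (wrist px (200,170)). I'll lower, release and check.

```bash
python3 - <<'E'
import h
from h import *
h.S=.055
xy=(.4297,.1576)
p,r,_=h.stand(xy,.018,0.); manip.movel(p,velocity=.1)
print(lower(.017,.001,3,.03))
hand.command_gripper(.044,20); hand.command_gripper(.062)
a=viewer.snapshot("wrist")
p,r,_=h.stand(xy,.16,0.); manip.movel(p,velocity=.12)
manip.movep(np.array([.45,-.15,.35]),rot(0,0,1)); manip.dwell(.5)
b=snap("top","t9"); c=snap("side","s9"); print(manip.get_state()["time"])
cv2.imwrite("pics/m9.png",np.vstack([np.hstack([cv2.resize(a,(400,300)),cv2.resize(b[190:370,90:330],(400,300))]),np.hstack([cv2.resize(c[230:410,230:470],(400,300)),cv2.resize(b,(400,300))])]))
E
```

```text
(0.012000000000000004, array([-0.12822328, -1.15826865,  7.84911195]))
91.0667
```

View pics/m9.png

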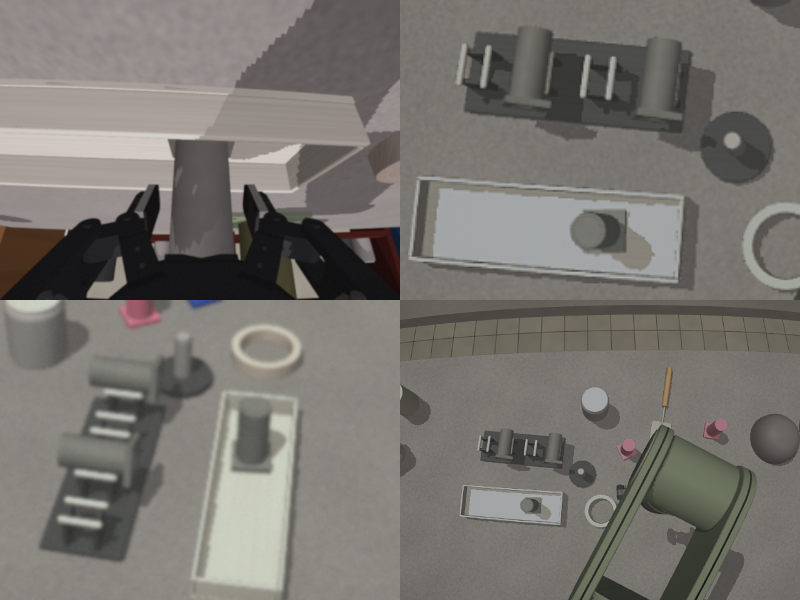

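All three sleeves are in place: two lying in the cradle, and s3 standing upright in the tray (crop (597,232)). Handing in.

```bash
python3 -c "
from h import *
print(manip.sign_off(), manip.get_state()['time'])"
```

```text
the job is handed in; nothing more can be done
the job is handed in; nothing more can be done
```

I tested all three grey sleeves on the gauge pin and sorted them. The job is handed in at about 91 s of the 210 s allowed.

- **Good:** two sleeves went right down onto the foot at about 7 N. They lie in the cradle, in the second and fourth places from the far-left end.
- **Shallow:** the third stopped 14 mm above the foot at about 6 N. It stands upright in the rework tray.

**One mishap:** the shallow sleeve was found tipped over and about 6.5 cm from where I had set it down in the tray. I took this to be the announced knock, though I did not see it happen. I measured its pose from two cameras, picked it up again and stood it up.

**Last checks:** the final top and side pictures show both good sleeves on the bars with their flanges clear and the shallow one upright in the tray. The tin and tape are where they started. The arm hid most of the scraper in that last picture, but it was in place in an earlier one and no motion touched it. No check failed other than the tip-over, which I put right.

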